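# Line up the reagent bottles by size on the bench strip

### The arm

A 6-joint arm with a two-finger parallel gripper is mounted at the origin on the work surface. World frame = base frame: x ahead of the robot, y to its left, z up, the work surface at z = 0. Lengths are in mm, angles in rad, forces in N, time in s.
With the tool pointing down it reaches from about 350 to 725 mm from the base axis. Payload 6 kg.
Tool frame: the origin (TCP) lies on the mounting face of the last link; the fingertips stand 173 mm ahead of it and the grasp point (between the pads) lies 155 mm ahead of it; z points along the fingers, y is the line along which they close (so a half turn about z gives the same grasp; the last joint's range is limited). The gripper opens to 85 mm and grips with 20 to 120 N. Pads are 22 mm wide; open, the fingers measure 114 mm over their backs; the gripper's body (76 mm by 85 mm) begins 54 mm behind the grasp point. The pads swing forward as they close: fully open they stand 13 mm farther back than shut.
Start: joints at [-0.78, 0.04, 0.085, 0, -1.615, -0.334], TCP at [264.665, -538.467, 404.661] pointing down, gripper open.
Joint ranges: [-2.56, 2.56], [-1.29, 2.01], [-1.08, 1.49], [-3.29, 1.98], [-2.81, -0.18], [-2.99, 2.99]. Speed limits (rad/s): [2.57, 2.57, 3.01, 3.14, 3.14, 3.14].

### API

Orientations are given as a unit quaternion [w, x, y, z].
In Python, from station import bot, cams, close_job gives the robot as it stands.
- The arm moves only by the tool move_arm, never from a script. Its argument "series" is a list of rows, each an object with "gripper": the closure, from -1 (fully open) to 1 (shut), so that 0 is half open; "linear": the shift along the tool's x, y, z in m, a list of three; "roll": the turn about the tool's z in degrees. A call has 1 to 5 rows; each row is the pose to reach, as a shift and turn from the pose commanded when the call began, along the tool's axes at that moment; what a row does not reach only later rows make up. A row lasts 1/12 s, in which the tool goes at most 41.7 mm and 7.16 degrees, less where a joint would pass 70% of its speed; a pose out of reach is approached as far as the arm can. A call with a gripper value outside its range is refused whole. The fingers move at their own pace and stop on an object; the grip force is fixed at half the most. Time passes only in rows, so rows that repeat a pose let the fingers close. It gives the time, the measured TCP pose, the force, the opening and the grip force at its end, in the units of the state.
- bot.read_state(): the state, without advancing time (a new reading comes with each control period).
- cams.get_image(name): name is "side" or "top" or "wrist"; returns (picture, depth): 400x640x3 uint8, red, green, blue; 400x640 float32, mm along the optical axis (not along the pixel's ray), 0 where there is no reading.
- cams.get_calibration(name): a dict with "fx", "fy", "cx", "cy" (pixels), "dist" ([k1, k2, p1, p2, k3] as OpenCV has them; the pictures are not rectified), "cam_to_world" (4x4, takes a point from camera to world coordinates); the wrist camera has in their place "tool_from_camera" (4x4, takes a point from camera to tool coordinates, whose origin is the TCP and whose axes are the flange's). Camera axes: x right, y down, z forward; pixel columns grow to the right and rows downward; lengths in mm; the calibration is good to about 2 mm. A picture is of the moment at which its call begins: read the wrist's pose just before it. get_calibration takes no time and is no camera call.
- close_job(): hands the job in; it is judged then, once.
Trained networks look in the newest picture that a camera, given by its name, has taken for a name from the list of things; names that differ only in an ending like _2 or _b are one class to them, and where a whole thing is asked for, a point or a joint stands for the part that bears it (a point fixed in the world has none). Each returns a list of dicts, best first, with "conf" (0 to 1); they miss things now and then, are a little off and sometimes report something else, mostly with a low value. They report only what shows in the picture. A call takes as long as a camera call.
- cams.trace(camera, query): "pixels" (400x640 bool, what is visible of it) and "extent" ([left, top, width, height] in pixels, round what is visible of it).
- cams.tip_of(camera, query): "uv" ([column, row] in pixels: a listed point, or the origin of a listed thing).
The state is a dict: "time_s": time; "q": joint angles; "joint_vel": joint speeds; "joint_torque": joint torques, N m; "eef_pos": TCP position; "eef_rot": TCP orientation; "contact_force": force on the tool from outside, world axes, zero at the start; "moment": the same for the moment, N m; "opening": opening from 0.0 (shut) to 1.0 (fully open); "grasp_force": force on a finger pad.
Only numpy, scipy, OpenCV 4.12 (cv2) and the standard library are available. Lean on these libraries where they do the work, as an engineer would, in place of code of your own. Each camera call takes 0.05 s, during which the arm holds its last target. There are 200 camera calls.

### The job

Line up the four brown glass bottles by size on the white strip, each standing on the middle of its own round cork pad: the smallest on the pad next to the upright steel peg, then pad by pad larger, with the largest on the pad farthest from the peg. They are glass, so never tip one over, and set each one down gently instead of dropping it.

Things in the scene. Friction and masses are not known exactly. Their poses are not given: they have to be found in the camera images.
- bottle_s_center (a point): smallest of four loose brown glass reagent bottles with white label band and white cap, standing upright: 30 mm diameter, 55 mm tall with its cap, about 50 g; round straight body up to 36 mm from its foot, then a narrower shoulder and cap. The point is on its axis half-way up (27.5 mm above its foot); z axis up along the bottle.
- bottle_m_center (a point): second smallest of four loose brown glass reagent bottles with white label band and white cap, standing upright: 36 mm diameter, 68 mm tall with its cap, about 80 g; round straight body up to 45 mm from its foot, then a narrower shoulder and cap. The point is on its axis half-way up (34 mm above its foot); z axis up along the bottle.
- bottle_l_center (a point): second largest of four loose brown glass reagent bottles with white label band and white cap, standing upright: 44 mm diameter, 82 mm tall with its cap, about 140 g; round straight body up to 54 mm from its foot, then a narrower shoulder and cap. The point is on its axis half-way up (41 mm above its foot); z axis up along the bottle.
- bottle_xl_center (a point): largest of four loose brown glass reagent bottles with white label band and white cap, standing upright: 52 mm diameter, 96 mm tall with its cap, about 220 g; round straight body up to 63 mm from its foot, then a narrower shoulder and cap. The point is on its axis half-way up (48 mm above its foot); z axis up along the bottle.
- pad_0: first of four identical round cork pads in a straight row on the white strip, counted from the robot's right (-y); 60 mm diameter, 3 mm thick, fixed, 78 mm from pad to pad. The strip is a fixed white board, 410 mm long along the row, 76 mm wide, 10 mm thick. The origin is the centre of the pad's underside, on the strip's top, 10 mm above the bench; the pad's top is 13 mm above the bench. x axis level across the row, y axis along the row towards higher-numbered pads, z up.
- pad_1: second of four identical round cork pads in a straight row on the white strip, counted from the robot's right (-y); 60 mm diameter, 3 mm thick, fixed, 78 mm from pad to pad. The strip is a fixed white board, 410 mm long along the row, 76 mm wide, 10 mm thick. The origin is the centre of the pad's underside, on the strip's top, 10 mm above the bench; the pad's top is 13 mm above the bench. x axis level across the row, y axis along the row towards higher-numbered pads, z up.
- pad_2: third of four identical round cork pads in a straight row on the white strip, counted from the robot's right (-y); 60 mm diameter, 3 mm thick, fixed, 78 mm from pad to pad. The strip is a fixed white board, 410 mm long along the row, 76 mm wide, 10 mm thick. The origin is the centre of the pad's underside, on the strip's top, 10 mm above the bench; the pad's top is 13 mm above the bench. x axis level across the row, y axis along the row towards higher-numbered pads, z up.
- pad_3: fourth of four identical round cork pads in a straight row on the white strip, counted from the robot's right (-y); 60 mm diameter, 3 mm thick, fixed, 78 mm from pad to pad. The strip is a fixed white board, 410 mm long along the row, 76 mm wide, 10 mm thick. The origin is the centre of the pad's underside, on the strip's top, 10 mm above the bench; the pad's top is 13 mm above the bench. x axis level across the row, y axis along the row towards higher-numbered pads, z up.
- peg: upright steel peg with a small round head, 42 mm tall, head 18 mm and foot 24 mm diameter, fixed in the strip's top on the row's line, 61 mm beyond the end pad, at one end or the other (the other end has only a flat black plug, 16 mm diameter). Origin: centre of its underside, on the strip's top, 10 mm above the bench.

How it is judged:
By the outcome, as a careful person would: the job done as asked, in the order asked, and still so for the second after the job is handed in, with the robot touching nothing.
It also fails if it takes over 102 s, if anything falls off the work surface, if the arm or the gripper's body presses on something with over 40 N, if the wrist force passes 120 N, or if a joint passes its speed limit or range.

## Working session

There is one attempt and no reset: what is moved stays moved. The work goes in short steps, Python scripts to look and compute and a tool call to move; the robot and the scene stay as the last step left them, time stands still between calls to the robot, and variables do not carry over. Pictures are saved under pics/ and viewed, at most 14 in all, crops included, and the job is handed in when it is done.

Besides the shell and the picture viewer there is one more tool, called after "Request:" as name([rows], argument=value, ...), one row to a line, values as JSON. move_arm: Moves the arm, as the interface text tells. Its arguments: {"type":"object","properties":{"series":{"type":"array","items":{"type":"object","properties":{"gripper":{"type":"number"},"linear":{"type":"array","items":{"type":"number"}},"roll":{"type":"number"}}}}},"required":["series"]}

```bash
mkdir -p pics; ls; cat > h.py <<'E'
import numpy as np, cv2
from station import bot, cams, close_job
from scipy.spatial.transform import Rotation as R
def cal(n):
    c=cams.get_calibration(n); K=np.array([[c['fx'],0,c['cx']],[0,c['fy'],c['cy']],[0,0,1.]])
    if n=='wrist':
        s=bot.read_state(); q=s['eef_rot']; T=np.eye(4); T[:3,:3]=R.from_quat([q[1],q[2],q[3],q[0]]).as_matrix(); T[:3,3]=s['eef_pos']
        T=T@np.array(c['tool_from_camera'])
    else: T=np.array(c['cam_to_world'])
    return K,np.array(c['dist']),T
def at_z(n,uv,z,C=None):
    K,d,T=C or cal(n); p=cv2.undistortPoints(np.array([[uv]],float),K,d)[0,0]
    r=T[:3,:3]@np.array([p[0],p[1],1]); return T[:3,3]+r*(z-T[2,3])/r[2]
def cloud(n,D,mask,C=None):
    K,d,T=C or cal(n); v,u=np.nonzero(mask&(D>0)); p=cv2.undistortPoints(np.stack([u,v],1)[:,None].astype(float),K,d)[:,0]
    z=D[v,u]; P=np.c_[p*z[:,None],z]; return P@T[:3,:3].T+T[:3,3]
def save(n,im): cv2.imwrite(f'pics/{n}.png',im[:,:,::-1])
E
cat > a.py <<'E'
from h import *
print(bot.read_state())
for cam in ['top','side']:
    im,D=cams.get_image(cam); save(cam+'0',im); C=cal(cam); print(cam,C[2][:3,3])
    for n in ['bottle_s_center','bottle_m_center','bottle_l_center','bottle_xl_center','pad_0','peg']:
        for r in cams.trace(cam,n)[:4]:
            P=cloud(cam,D,r['pixels'],C); print(n,round(r['conf'],2),r['extent'],len(P),np.median(P,0).round(),P.max(0).round(),P.min(0).round()) if len(P) else print(n,r['extent'])
E
python3 a.py
```

```text
pics
{'time_s': 0.0, 'q': array([-7.80290530e-01,  4.08266110e-02,  8.38379387e-02, -4.61140755e-04,
       -1.61549599e+00, -3.33720779e-01]), 'joint_vel': array([ 4.96964472e-04,  2.08263740e-04, -1.59641320e-04,  4.02258923e-04,
       -7.14504296e-04,  3.29553291e-05]), 'joint_torque': array([ 3.65623521e-05, -3.68199992e+01,  3.47419417e+01,  6.93212986e+00,
       -5.27988697e-03, -1.33606267e-06]), 'eef_pos': array([ 264.73875348, -538.42006576,  403.68563669]), 'eef_rot': array([-2.55016476e-04, -2.26421829e-01,  9.74028947e-01,  8.37047746e-04]), 'contact_force': array([-0.56102491, -0.59622562, -0.02076387]), 'moment': array([-0.01870881,  0.00931511, -0.00942749]), 'grasp_force': 0.0, 'opening': 0.997047396905683}
top [520.38883825  -1.19999334 844.66819856]
bottle_s_center 0.5 [342.5, 249.3, 18.2, 16.2] 189 [456. -86.  41.] [468. -73.  57.] [ 440. -108.   -3.]
bottle_m_center 0.56 [245.4, 254.3, 20.5, 19.0] 241 [435. 110.  53.] [451. 129.  71.] [413.  97.  -1.]
bottle_l_center 0.71 [149.6, 239.3, 30.1, 23.8] 588 [460. 296.  58.] [480. 356.  85.] [429. 284.  -4.]
bottle_xl
[... 798 characters left out ...]
.] [412.  48.  -3.]
bottle_l_center 0.61 [346.1, 336.8, 26.1, 44.9] 923 [458. 320.  58.] [483. 331.  85.] [436. 256.  -2.]
bottle_l_center 0.57 [261.6, 277.0, 30.1, 25.3] 580 [633. 176.  13.] [662. 204.  17.] [605. 145.   6.]
bottle_xl_center 0.33 [261.9, 275.5, 31.9, 26.4] 661 [632. 174.  13.] [662. 204.  17.] [603. 139.   6.]
pad_0 0.83 [262.8, 275.8, 27.0, 28.0] 614 [633. 174.  13.] [661. 204.  17.] [603. 143.   6.]
pad_0 0.65 [298.4, 196.4, 24.3, 15.6] 391 [608. -56.  13.] [638. -28.  18.] [581. -89.   9.]
pad_0 0.6 [275.7, 248.0, 26.6, 23.6] 498 [624.  98.  13.] [654. 127.  17.] [597.  69.   9.]
pad_0 0.59 [288.1, 221.8, 26.9, 21.8] 469 [617.  19.  13.] [647.  49.  18.] [588. -14.   9.]
```

View pics/top0.png

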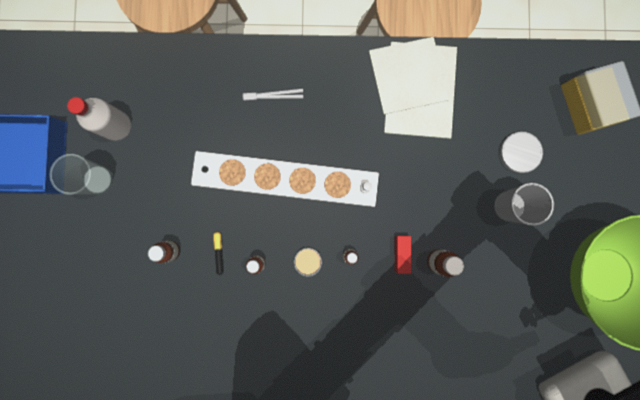

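View pics/side0.png

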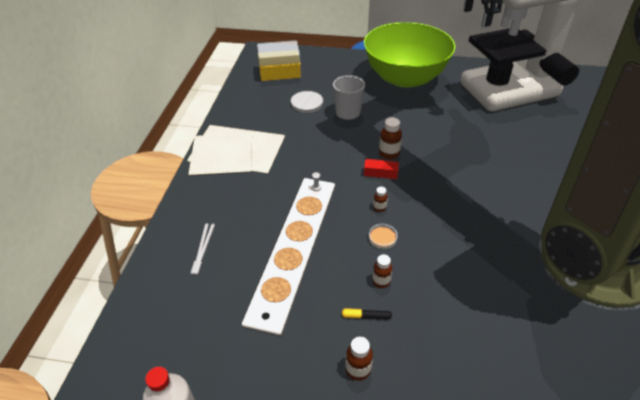

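```bash
cat > b.py <<'E'
from h import *
for cam in ['top','side']:
    im,D=cams.get_image(cam); C=cal(cam)
    P=cloud(cam,D,D>0,C)
    c0=(P[:,0]>380)&(P[:,0]<520)
    for n,x,y,h in [('s',455,-88,55),('m',434,111,68),('l',459,305,82),('xl',446,-283,96)]:
        s=P[(np.hypot(P[:,0]-x,P[:,1]-y)<40)&(P[:,2]>h-6)&(P[:,2]<h+5)]
        print(cam,n,len(s),s.mean(0).round(1),np.ptp(s,0).round(1),((s.max(0)+s.min(0))/2).round(1))
    s=P[(abs(P[:,0]-617)<70)&(abs(P[:,1]-57)<230)&(P[:,2]>32)&(P[:,2]<62)]
    print('peg',len(s),s.mean(0),np.ptp(s,0)) if len(s) else print('no peg')
E
python3 b.py
```

```text
top s 72 [453.2 -88.1  54.1] [18.8 18.7  6.3] [452.7 -87.4  53.7]
top m 114 [434.  114.3  66.9] [22.3 22.7  8. ] [434.3 114.6  66. ]
top l 181 [458.1 305.4  81.3] [27.9 29.   8. ] [457.6 305.7  80.8]
top xl 264 [ 444.9 -283.4   94.8] [33.4 34.7  8.2] [ 444.1 -284.4   94.3]
peg 58 [ 602.94406982 -119.08410747   49.29471649] [15.08458288 16.63746398 10.61725109]
side s 64 [453.  -85.5  54.3] [20.  21.2 10.7] [453.1 -87.   54.5]
side m 127 [433.7 116.8  67.4] [23.1 25.2  9.2] [433.8 115.8  66.8]
side l 262 [458.4 308.4  81.6] [28.4 30.4  8.8] [458.5 307.5  80.6]
side xl 131 [ 444.  -280.7   95.6] [33.9 36.  10.4] [ 444.1 -282.9   95.4]
peg 62 [ 602.50702432 -116.47590749   47.04787437] [16.91518796 20.95832768 22.96138721]
```

Both views show the peg head at the −y end: top (365,186), side (316,180). The black plug is at the other end, top (205,169). The four bottles, seen in the top view, are l (157,253), m (255,266), s (351,257) and xl (452,264). So pad_0 to pad_3 take s, m, l and xl.

Request:
move_arm([
  {"gripper": -1,"linear": [-0.03,0.026,0.01],"roll": -7},
  {"gripper": -1,"linear": [-0.06,0.052,0.02],"roll": -14},
  {"gripper": -1,"linear": [-0.09,0.078,0.03],"roll": -21},
  {"gripper": -1,"linear": [-0.12,0.105,0.03],"roll": -28},
  {"gripper": -1,"linear": [-0.15,0.131,0.03],"roll": -35},
])

```text
time_s: 1.22
eef_pos: [341.5, -353.0, 373.9]
eef_rot: [-0.0, -0.511, 0.859, 0.0]
contact_force: [0.8, 0.4, 0.4]
opening: 0.995
grasp_force: 0.0
```

```bash
cat > g.py <<'E'
# usage: g.py X Y Z : tool shift to that TCP position and roll to yaw 180
import sys; from h import *
s=bot.read_state(); q=s['eef_rot']; M=R.from_quat([q[1],q[2],q[3],q[0]]).as_matrix()
d=M.T@(np.array(sys.argv[1:4],float)-s['eef_pos']); yaw=np.degrees(np.arctan2(M[1,1],M[0,1]))%360
print('t',s['time_s'],'pos',s['eef_pos'].round(1),'lin m',(d/1000).round(4),'roll',round(-(180-yaw),2),'tilt',M[2,:2].round(3),'vel',abs(s['joint_vel']).max().round(2))
E
python3 g.py 453 -87 300
```

```text
t 1.2167 pos [ 341.5 -353.   373.9] lin m [-0.287  0.029  0.074] roll -28.52 tilt [-0.     0.001] vel 1.04
```

Request:
move_arm([
  {"gripper": -1,"linear": [-0.036,0.004,0.009],"roll": -7},
  {"gripper": -1,"linear": [-0.072,0.007,0.018],"roll": -14},
  {"gripper": -1,"linear": [-0.108,0.011,0.027],"roll": -21},
  {"gripper": -1,"linear": [-0.144,0.015,0.036],"roll": -28},
  {"gripper": -1,"linear": [-0.18,0.018,0.046],"roll": -28.8},
])

```text
time_s: 1.63
eef_pos: [412.6, -186.6, 328.9]
eef_rot: [-0.001, 0.709, -0.705, 0.001]
contact_force: [1.2, -0.8, 0.0]
opening: 0.998
grasp_force: 0.0
```

```bash
python3 g.py 453 -87 300
```

```text
t 1.6333 pos [ 412.6 -186.6  328.9] lin m [-0.0994 -0.0409  0.029 ] roll 0.34 tilt [ 0.    -0.002] vel 0.97
```

Request:
move_arm([
  {"gripper": -1,"linear": [-0.033,-0.0135,0.015]},
  {"gripper": -1,"linear": [-0.066,-0.027,0.03]},
  {"gripper": -1,"linear": [-0.099,-0.04,0.045]},
  {"gripper": -1,"linear": [-0.099,-0.04,0.055]},
  {"gripper": -1,"linear": [-0.099,-0.04,0.055]},
])

```text
schema error: expected keys gripper, linear, roll
```

```bash
python3 g.py 453 -87 177; python3 - <<'E'
from h import *
C=cal('wrist'); im,D=cams.get_image('wrist'); save('w0',im); print(C[2].round(2))
P=cloud('wrist',D,D>0,C)
s=P[(np.hypot(P[:,0]-453,P[:,1]+87)<40)]
for a,b in [(49,60),(40,49),(10,36)]:
    t=s[(s[:,2]>a)&(s[:,2]<b)]; print(a,len(t), t.min(0).round(1),t.max(0).round(1)) if len(t) else 0
E
```

```text
t 1.6333 pos [ 412.6 -186.6  328.9] lin m [-0.0994 -0.0407  0.152 ] roll 0.34 tilt [ 0.    -0.002] vel 0.97
[[-1.0000e+00 -1.0000e-02  0.0000e+00  4.1353e+02]
 [-1.0000e-02  9.7000e-01  2.6000e-01 -2.5280e+02]
 [-0.0000e+00  2.6000e-01 -9.7000e-01  2.9986e+02]
 [ 0.0000e+00  0.0000e+00  0.0000e+00  1.0000e+00]]
49 349 [442.6 -99.4  49.1] [462.1 -78.7  58.7]
40 243 [ 438.3 -102.8   40. ] [467.  -78.7  48.8]
10 318 [ 437.2 -105.    10.1] [467.7 -83.9  35.9]
```

View pics/w0.png

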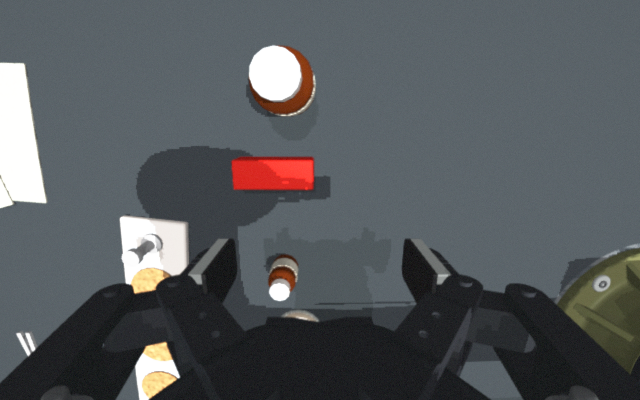

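The wrist view shows s at (280,285) with the peg at (145,247) and xl at (280,80). That matches the fixed cameras within about 1 mm.

Request:
move_arm([
  {"gripper": -1,"linear": [-0.033,-0.0135,0.02],"roll": 0},
  {"gripper": -1,"linear": [-0.066,-0.027,0.04],"roll": 0},
  {"gripper": -1,"linear": [-0.098,-0.041,0.06],"roll": 0},
  {"gripper": -1,"linear": [-0.098,-0.041,0.085],"roll": 0},
  {"gripper": -1,"linear": [-0.098,-0.041,0.085],"roll": 0},
])

```text
time_s: 2.1
eef_pos: [452.5, -88.9, 238.7]
eef_rot: [0.003, 0.708, -0.706, -0.003]
contact_force: [-1.7, -0.1, -0.8]
opening: 1.002
grasp_force: 0.0
```

```bash
python3 g.py 453 -88 177
```

```text
t 2.1 pos [452.5 -88.9 238.7] lin m [-0.0008 -0.001   0.0617] roll 0.11 tilt [-0.001  0.008] vel 0.08
```

Request:
move_arm([
  {"gripper": -1,"linear": [-0.001,-0.001,0.02],"roll": 0},
  {"gripper": -1,"linear": [-0.001,-0.001,0.04],"roll": 0},
  {"gripper": -1,"linear": [-0.001,-0.001,0.056],"roll": 0},
  {"gripper": -1,"linear": [-0.001,-0.001,0.062],"roll": 0},
  {"gripper": -1,"linear": [-0.001,-0.001,0.062],"roll": 0},
])

```text
time_s: 2.52
eef_pos: [454.1, -90.1, 181.3]
eef_rot: [-0.001, -0.707, 0.708, 0.001]
contact_force: [0.4, -0.6, 0.6]
opening: 1.001
grasp_force: 0.0
```

Request:
move_arm([
  {"gripper": 1,"linear": [0,0,0],"roll": 0},
  {"gripper": 1,"linear": [0,0,0],"roll": 0},
  {"gripper": 1,"linear": [0,0,0],"roll": 0},
  {"gripper": 1,"linear": [0,0,0],"roll": 0},
  {"gripper": 1,"linear": [0,0,0],"roll": 0},
])

```text
time_s: 2.93
eef_pos: [454.9, -89.4, 182.8]
eef_rot: [0.001, -0.707, 0.707, -0.001]
contact_force: [-1.7, -0.4, 3.4]
opening: 0.33
grasp_force: 59.1
```

Request:
move_arm([
  {"gripper": 1,"linear": [0,0,-0.01],"roll": 0},
  {"gripper": 1,"linear": [0,0,-0.03],"roll": 0},
  {"gripper": 1,"linear": [-0.004,-0.02,-0.05],"roll": 0},
  {"gripper": 1,"linear": [-0.01,-0.05,-0.055],"roll": 0},
  {"gripper": 1,"linear": [-0.016,-0.08,-0.055],"roll": 0},
])

```text
time_s: 3.35
eef_pos: [536.1, -73.3, 240.5]
eef_rot: [0.002, -0.707, 0.707, -0.002]
contact_force: [0.5, 0.3, -0.5]
opening: 0.325
grasp_force: 59.3
```

Request:
move_arm([
  {"gripper": 1,"linear": [-0.006,-0.03,0],"roll": 0},
  {"gripper": 1,"linear": [-0.011,-0.055,0],"roll": 0},
  {"gripper": 1,"linear": [-0.014,-0.07,0],"roll": 0},
  {"gripper": 1,"linear": [-0.014,-0.074,0.01],"roll": 0},
  {"gripper": 1,"linear": [-0.014,-0.074,0.02],"roll": 0},
])

```text
time_s: 3.77
eef_pos: [609.2, -59.3, 216.3]
eef_rot: [0.0, -0.707, 0.707, 0.0]
contact_force: [-0.2, 0.7, -1.4]
opening: 0.326
grasp_force: 59.3
```

```bash
python3 g.py 608.8 -59.4 196; python3 - <<'E'
from h import *
im,D=cams.get_image('top'); C=cal('top'); P=cloud('top',D,D>0,C)
im2,D2=cams.get_image('side'); save('s1',im2[150:330,220:420].repeat(3,0).repeat(3,1)); P2=cloud('side',D2,D2>0,cal('side'))
E
python3 g.py 608.8 -59.4 196
```

```text
t 3.7667 pos [609.2 -59.3 216.3] lin m [0.0001 0.0004 0.0203] roll -0.02 tilt [-0. -0.] vel 0.22
t 3.8667 pos [607.2 -59.6 213.6] lin m [-0.0002 -0.0017  0.0176] roll -0.06 tilt [-0.     0.005] vel 0.03
```

View pics/s1.png

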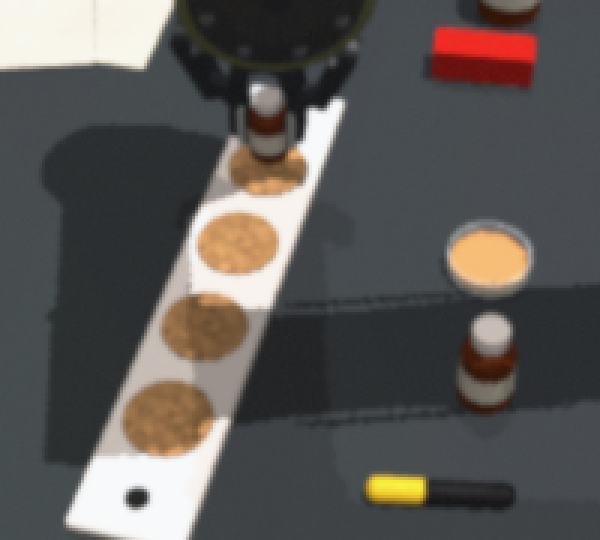

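The crop shows s upright in the fingers at (265,130), just above the end pad at (268,170). Lowering it now.

Request:
move_arm([
  {"gripper": 1,"linear": [0,-0.001,0.006],"roll": 0},
  {"gripper": 1,"linear": [0,-0.001,0.011],"roll": 0},
  {"gripper": 1,"linear": [0,-0.001,0.014],"roll": 0},
  {"gripper": 1,"linear": [0,-0.001,0.015],"roll": 0},
  {"gripper": 1,"linear": [0,-0.001,0.016],"roll": 0},
])

```text
time_s: 4.28
eef_pos: [609.4, -59.5, 200.8]
eef_rot: [0.0, -0.707, 0.707, -0.0]
contact_force: [-0.4, -0.8, -0.2]
opening: 0.328
grasp_force: 59.3
```

Request:
move_arm([
  {"gripper": 1,"linear": [0,0,0.0005],"roll": 0},
  {"gripper": 1,"linear": [0,0,0.001],"roll": 0},
  {"gripper": 1,"linear": [0,0,0.001],"roll": 0},
])

```text
time_s: 4.53
eef_pos: [609.6, -59.4, 199.8]
eef_rot: [0.0, -0.707, 0.707, -0.0]
contact_force: [-0.7, -0.7, -0.6]
opening: 0.328
grasp_force: 59.3
```

Request:
move_arm([
  {"gripper": 1,"linear": [0,0,0.001],"roll": 0},
  {"gripper": 1,"linear": [0,0,0.002],"roll": 0},
  {"gripper": 1,"linear": [0,0,0.003],"roll": 0},
  {"gripper": 1,"linear": [0,0,0.003],"roll": 0},
])

```text
time_s: 4.87
eef_pos: [609.5, -59.4, 196.4]
eef_rot: [-0.0, -0.707, 0.707, 0.0]
contact_force: [-1.0, 0.5, -0.4]
opening: 0.328
grasp_force: 59.3
```

Request:
move_arm([
  {"gripper": 1,"linear": [0,0,0.0007],"roll": 0},
  {"gripper": 1,"linear": [0,0,0.0015],"roll": 0},
  {"gripper": 1,"linear": [0,0,0.0015],"roll": 0},
])

```text
time_s: 5.12
eef_pos: [609.7, -59.5, 195.8]
eef_rot: [0.0, -0.707, 0.707, -0.0]
contact_force: [-2.5, -0.1, 3.3]
opening: 0.33
grasp_force: 59.7
```

Request:
move_arm([
  {"gripper": 0,"linear": [0,0,0],"roll": 0},
  {"gripper": -1,"linear": [0,0,0],"roll": 0},
  {"gripper": -1,"linear": [0,0,0],"roll": 0},
  {"gripper": -1,"linear": [0,0,-0.005],"roll": 0},
  {"gripper": -1,"linear": [0,0,-0.02],"roll": 0},
])

```text
time_s: 5.53
eef_pos: [608.8, -59.5, 212.9]
eef_rot: [-0.002, -0.707, 0.707, 0.002]
contact_force: [-0.8, 0.6, 0.1]
opening: 0.994
grasp_force: 0.0
```

Request:
move_arm([
  {"gripper": -1,"linear": [0,0,-0.02],"roll": 0},
  {"gripper": -1,"linear": [0,0,-0.05],"roll": 0},
  {"gripper": -1,"linear": [-0.02,0.02,-0.07],"roll": 0},
  {"gripper": -1,"linear": [-0.045,0.045,-0.07],"roll": 0},
  {"gripper": -1,"linear": [-0.07,0.07,-0.07],"roll": 0},
])

```text
time_s: 5.95
eef_pos: [539.2, 10.9, 287.1]
eef_rot: [0.001, -0.706, 0.708, -0.001]
contact_force: [-0.2, 1.0, 0.9]
opening: 1.0
grasp_force: 0.0
```

```bash
python3 g.py 434 115 181; cat > b2.py <<'E'
from h import *
import sys
# name x y foot_z h
B=dict(s=(609,-58,13,55),m=(434,115,0,68),l=(458,306,0,82),xl=(444,-283,0,96))
for k,a in zip(*[iter(sys.argv[1:])]*2) if False else []: pass
if len(sys.argv)>1:
    for a in sys.argv[1].split(';'):
        n,x,y=a.split(','); B[n]=(float(x),float(y),13,B[n][3])
for cam in ['top','side']:
    im,D=cams.get_image(cam); P=cloud(cam,D,D>0)
    for n,(x,y,f,h) in B.items():
        s=P[(np.hypot(P[:,0]-x,P[:,1]-y)<35)&(P[:,2]>f+h-6)&(P[:,2]<f+h+5)]
        if len(s)>20: print(cam,n,len(s),s.mean(0).round(1),np.ptp(s,0).round(1),((s.max(0)+s.min(0))/2).round(1))
        else: print(cam,n,'none')
E
python3 b2.py
```

```text
t 5.95 pos [539.2  10.9 287.1] lin m [-0.1038  0.1057  0.1058] roll -0.12 tilt [-0.001 -0.003] vel 0.82
top s none
top m none
top l none
top xl 261 [ 444.8 -283.4   94.9] [33.3 34.8  9.6] [ 444.1 -284.    94.8]
side s 35 [613.5 -55.   66.7] [15.1 19.4  7.5] [612.4 -56.8  65.9]
side m 125 [433.6 116.8  67.5] [23.1 25.4  8.7] [433.8 115.6  66.7]
side l 262 [458.4 308.5  81.7] [28.3 30.  10. ] [458.6 307.4  81.3]
side xl none
```

Request:
move_arm([
  {"gripper": -1,"linear": [-0.026,0.026,0],"roll": 0},
  {"gripper": -1,"linear": [-0.052,0.053,0.01],"roll": 0},
  {"gripper": -1,"linear": [-0.078,0.079,0.02],"roll": 0},
  {"gripper": -1,"linear": [-0.104,0.105,0.03],"roll": 0},
  {"gripper": -1,"linear": [-0.104,0.105,0.05],"roll": 0},
])

```text
time_s: 6.47
eef_pos: [432.8, 117.9, 237.4]
eef_rot: [-0.003, 0.709, -0.706, 0.0]
contact_force: [1.1, -0.4, 0.6]
opening: 1.004
grasp_force: 0.0
```

```bash
python3 b2.py; python3 g.py 434 115 181
```

```text
top s 75 [609.7 -58.1  67.1] [18.9 18.3  8.1] [610.6 -57.7  67.4]
top m none
top l 181 [458.  305.3  81.2] [28.  28.3  8.7] [457.6 305.6  80.6]
top xl 261 [ 444.8 -283.2   95.1] [33.4 34.6  8. ] [ 444.2 -283.9   94.3]
side s 63 [609.5 -55.9  67.4] [20.5 20.4  9.1] [610.  -56.8  66.7]
side m 125 [433.6 116.8  67.5] [23.1 24.9  9.5] [433.8 115.   66.9]
side l 266 [458.3 308.7  81.6] [28.4 31.2  9. ] [458.5 307.7  80.6]
side xl none
t 6.5667 pos [433.4 115.2 233.1] lin m [ 0.0001 -0.0008  0.0521] roll 0.14 tilt [0.001 0.003] vel 0.07
```

s is standing within about 1.5 mm of its pad's middle. Next is m.

Request:
move_arm([
  {"gripper": -1,"linear": [0,-0.001,0.02],"roll": 0},
  {"gripper": -1,"linear": [0,-0.001,0.038],"roll": 0},
  {"gripper": -1,"linear": [0,-0.001,0.049],"roll": 0},
  {"gripper": -1,"linear": [0,-0.001,0.052],"roll": 0},
  {"gripper": -1,"linear": [0,-0.001,0.052],"roll": 0},
])

```text
time_s: 6.98
eef_pos: [436.1, 114.0, 183.1]
eef_rot: [-0.001, -0.707, 0.708, -0.0]
contact_force: [-0.1, 1.0, 0.6]
opening: 1.002
grasp_force: 0.0
```

Request:
move_arm([
  {"gripper": 1,"linear": [0,0,0],"roll": 0},
  {"gripper": 1,"linear": [0,0,0],"roll": 0},
  {"gripper": 1,"linear": [0,0,0],"roll": 0},
  {"gripper": 1,"linear": [0,0,0],"roll": 0},
  {"gripper": 1,"linear": [0,0,0],"roll": 0},
])

```text
time_s: 7.4
eef_pos: [436.0, 114.8, 184.1]
eef_rot: [0.001, -0.707, 0.707, -0.0]
contact_force: [0.5, 0.4, 0.0]
opening: 0.399
grasp_force: 59.6
```

Request:
move_arm([
  {"gripper": 1,"linear": [0,0,-0.01],"roll": 0},
  {"gripper": 1,"linear": [0,0,-0.03],"roll": 0},
  {"gripper": 1,"linear": [0.01,-0.018,-0.05],"roll": 0},
  {"gripper": 1,"linear": [0.026,-0.048,-0.055],"roll": 0},
  {"gripper": 1,"linear": [0.043,-0.08,-0.055],"roll": 0},
])

```text
time_s: 7.82
eef_pos: [517.0, 71.7, 241.9]
eef_rot: [-0.003, 0.708, -0.706, 0.001]
contact_force: [0.4, 1.7, 0.7]
opening: 0.402
grasp_force: 59.9
```

Request:
move_arm([
  {"gripper": 1,"linear": [0.016,-0.03,0],"roll": 0},
  {"gripper": 1,"linear": [0.032,-0.06,0],"roll": 0},
  {"gripper": 1,"linear": [0.046,-0.086,0],"roll": 0},
  {"gripper": 1,"linear": [0.053,-0.1,0.01],"roll": 0},
  {"gripper": 1,"linear": [0.053,-0.1,0.02],"roll": 0},
])

```text
time_s: 8.23
eef_pos: [617.7, 16.9, 218.2]
eef_rot: [0.0, -0.706, 0.708, -0.0]
contact_force: [-1.2, -0.2, -1.0]
opening: 0.404
grasp_force: 60.0
```

Request:
move_arm([
  {"gripper": 1,"linear": [0,0,0.005],"roll": 0},
  {"gripper": 1,"linear": [0,0,0.01],"roll": 0},
  {"gripper": 1,"linear": [0,0,0.014],"roll": 0},
  {"gripper": 1,"linear": [0,0,0.016],"roll": 0},
  {"gripper": 1,"linear": [0,0,0.016],"roll": 0},
])

```text
time_s: 8.65
eef_pos: [615.2, 19.0, 202.3]
eef_rot: [-0.0, 0.707, -0.707, -0.0]
contact_force: [0.1, -0.1, -1.4]
opening: 0.397
grasp_force: 60.0
```

Request:
move_arm([
  {"gripper": 1,"linear": [0,-0.001,0.002],"roll": 0},
  {"gripper": 1,"linear": [0,-0.001,0.0035],"roll": 0},
  {"gripper": 1,"linear": [0,-0.001,0.0045],"roll": 0},
  {"gripper": 1,"linear": [0,-0.001,0.005],"roll": 0},
  {"gripper": 1,"linear": [0,-0.001,0.005],"roll": 0},
])

```text
time_s: 9.07
eef_pos: [616.6, 18.6, 197.2]
eef_rot: [0.0, -0.707, 0.707, 0.0]
contact_force: [0.1, 0.0, -0.2]
opening: 0.406
grasp_force: 60.2
```

Request:
move_arm([
  {"gripper": 1,"linear": [0,0,0.0007],"roll": 0},
  {"gripper": 1,"linear": [0,0,0.0014],"roll": 0},
  {"gripper": 1,"linear": [0,0,0.0014],"roll": 0},
])

```text
time_s: 9.32
eef_pos: [616.8, 18.6, 197.2]
eef_rot: [0.0, -0.707, 0.707, -0.0]
contact_force: [-2.7, 0.2, 4.7]
opening: 0.401
grasp_force: 60.7
```

Request:
move_arm([
  {"gripper": 0,"linear": [0,0,0],"roll": 0},
  {"gripper": -1,"linear": [0,0,0],"roll": 0},
  {"gripper": -1,"linear": [0,0,0],"roll": 0},
  {"gripper": -1,"linear": [0,0,-0.005],"roll": 0},
  {"gripper": -1,"linear": [0,0,-0.02],"roll": 0},
])

```text
time_s: 9.73
eef_pos: [615.8, 18.4, 213.4]
eef_rot: [-0.002, -0.707, 0.707, 0.001]
contact_force: [0.9, -0.8, -0.7]
opening: 0.997
grasp_force: 0.0
```

Request:
move_arm([
  {"gripper": -1,"linear": [0,0,-0.03],"roll": 0},
  {"gripper": -1,"linear": [0,0,-0.065],"roll": 0},
  {"gripper": -1,"linear": [-0.018,0.01,-0.085],"roll": 0},
  {"gripper": -1,"linear": [-0.045,0.025,-0.085],"roll": 0},
  {"gripper": -1,"linear": [-0.075,0.041,-0.085],"roll": 0},
])

```text
time_s: 10.15
eef_pos: [575.6, 93.6, 303.2]
eef_rot: [0.002, -0.706, 0.708, -0.001]
contact_force: [0.9, 0.9, -0.5]
opening: 1.0
grasp_force: 0.0
```

Request:
move_arm([
  {"gripper": -1,"linear": [-0.033,0.018,0],"roll": 0},
  {"gripper": -1,"linear": [-0.066,0.036,0],"roll": 0},
  {"gripper": -1,"linear": [-0.099,0.054,0],"roll": 0},
  {"gripper": -1,"linear": [-0.132,0.072,0],"roll": 0},
  {"gripper": -1,"linear": [-0.16,0.088,0],"roll": 0},
])

```text
time_s: 10.57
eef_pos: [486.4, 255.3, 301.3]
eef_rot: [-0.0, 0.707, -0.707, -0.0]
contact_force: [1.0, 0.6, -0.6]
opening: 1.002
grasp_force: 0.0
```

```bash
python3 b2.py "m,617,19"; python3 g.py 458 306.5 191
```

```text
top s 74 [609.8 -58.2  67.3] [18.6 18.4  8.9] [610.5 -57.8  67.4]
top m 110 [616.8  18.9  80. ] [23.6 22.4  8.3] [617.1  18.4  79.5]
top l none
top xl 262 [ 444.7 -283.3   94.9] [33.3 35.1  8.2] [ 444.2 -284.5   94.1]
side s 65 [609.6 -55.9  67. ] [19.6 20.6  8.8] [610.1 -58.   66.8]
side m 94 [616.9  21.3  80.4] [23.  24.   9.3] [617.9  20.3  79.8]
side l 260 [458.5 308.4  81.5] [28.4 30.4 10.9] [458.5 307.4  81.5]
side xl none
t 10.6667 pos [485.8 256.8 301.2] lin m [-0.0497  0.0277  0.1103] roll 0.24 tilt [-0.001 -0.   ] vel 0.07
```

Request:
move_arm([
  {"gripper": -1,"linear": [-0.025,0.014,0.005],"roll": 0},
  {"gripper": -1,"linear": [-0.05,0.0275,0.015],"roll": 0},
  {"gripper": -1,"linear": [-0.05,0.0275,0.03],"roll": 0},
  {"gripper": -1,"linear": [-0.05,0.0275,0.045],"roll": 0},
  {"gripper": -1,"linear": [-0.05,0.0275,0.05],"roll": 0},
])

```text
time_s: 11.08
eef_pos: [459.8, 303.3, 248.5]
eef_rot: [-0.002, -0.707, 0.707, 0.0]
contact_force: [-0.8, 0.4, -0.9]
opening: 1.0
grasp_force: 0.0
```

```bash
python3 g.py 458 306.5 191
```

```text
t 11.0833 pos [459.8 303.3 248.5] lin m [-0.0033  0.0016  0.0575] roll -0.01 tilt [0.002 0.003] vel 0.08
```

Request:
move_arm([
  {"gripper": -1,"linear": [-0.0015,0.001,0.02],"roll": 0},
  {"gripper": -1,"linear": [-0.0015,0.001,0.04],"roll": 0},
  {"gripper": -1,"linear": [-0.0015,0.001,0.053],"roll": 0},
  {"gripper": -1,"linear": [-0.0015,0.001,0.057],"roll": 0},
  {"gripper": -1,"linear": [-0.0015,0.001,0.057],"roll": 0},
])

```text
time_s: 11.5
eef_pos: [459.4, 304.5, 193.2]
eef_rot: [-0.001, -0.707, 0.708, -0.0]
contact_force: [0.2, -0.1, -0.2]
opening: 0.998
grasp_force: 0.0
```

Request:
move_arm([
  {"gripper": 1,"linear": [0,0,0],"roll": 0},
  {"gripper": 1,"linear": [0,0,0],"roll": 0},
  {"gripper": 1,"linear": [0,0,0],"roll": 0},
  {"gripper": 1,"linear": [0,0,0],"roll": 0},
  {"gripper": 1,"linear": [0,0,0],"roll": 0},
])

```text
time_s: 11.92
eef_pos: [459.6, 305.5, 195.3]
eef_rot: [0.001, -0.707, 0.707, -0.0]
contact_force: [-0.1, -0.1, 4.5]
opening: 0.499
grasp_force: 61.4
```

Request:
move_arm([
  {"gripper": 1,"linear": [0,0,-0.01],"roll": 0},
  {"gripper": 1,"linear": [0,0,-0.03],"roll": 0},
  {"gripper": 1,"linear": [0.015,-0.012,-0.05],"roll": 0},
  {"gripper": 1,"linear": [0.038,-0.03,-0.055],"roll": 0},
  {"gripper": 1,"linear": [0.064,-0.05,-0.055],"roll": 0},
])

```text
time_s: 12.33
eef_pos: [509.7, 241.4, 251.9]
eef_rot: [-0.002, 0.708, -0.706, 0.0]
contact_force: [0.6, 0.6, -1.1]
opening: 0.495
grasp_force: 61.1
```

Request:
move_arm([
  {"gripper": 1,"linear": [0.028,-0.022,0],"roll": 0},
  {"gripper": 1,"linear": [0.056,-0.044,0],"roll": 0},
  {"gripper": 1,"linear": [0.084,-0.066,0],"roll": 0},
  {"gripper": 1,"linear": [0.108,-0.085,0],"roll": 0},
  {"gripper": 1,"linear": [0.126,-0.1,0],"roll": 0},
])

```text
time_s: 12.75
eef_pos: [610.1, 112.8, 248.8]
eef_rot: [-0.0, -0.706, 0.708, 0.0]
contact_force: [-0.4, 0.9, -1.2]
opening: 0.497
grasp_force: 61.1
```

```bash
python3 g.py 624.4 95.8 208.3
```

```text
t 12.75 pos [610.1 112.8 248.8] lin m [ 0.0169 -0.0144  0.0405] roll -0.11 tilt [0.    0.001] vel 0.45
```

Request:
move_arm([
  {"gripper": 1,"linear": [0.01,-0.008,0.003],"roll": 0},
  {"gripper": 1,"linear": [0.0185,-0.0145,0.01],"roll": 0},
  {"gripper": 1,"linear": [0.0185,-0.0145,0.02],"roll": 0},
  {"gripper": 1,"linear": [0.0185,-0.0145,0.03],"roll": 0},
  {"gripper": 1,"linear": [0.0185,-0.0145,0.035],"roll": 0},
])

```text
time_s: 13.17
eef_pos: [622.6, 97.2, 211.1]
eef_rot: [0.001, 0.707, -0.707, -0.001]
contact_force: [-1.1, 0.2, -2.5]
opening: 0.498
grasp_force: 61.1
```

Request:
move_arm([
  {"gripper": 1,"linear": [0,0,0.001],"roll": 0},
  {"gripper": 1,"linear": [0,0,0.002],"roll": 0},
  {"gripper": 1,"linear": [0,0,0.002],"roll": 0},
])

```text
time_s: 13.42
eef_pos: [623.5, 97.2, 212.0]
eef_rot: [-0.0, 0.707, -0.707, 0.0]
contact_force: [0.6, 0.2, -1.3]
opening: 0.495
grasp_force: 61.1
```

Request:
move_arm([
  {"gripper": 1,"linear": [0.001,-0.001,0.001],"roll": 0},
  {"gripper": 1,"linear": [0.001,-0.001,0.002],"roll": 0},
  {"gripper": 1,"linear": [0.001,-0.001,0.003],"roll": 0},
  {"gripper": 1,"linear": [0.001,-0.001,0.0035],"roll": 0},
  {"gripper": 1,"linear": [0.001,-0.001,0.0035],"roll": 0},
])

```text
time_s: 13.83
eef_pos: [624.7, 95.5, 208.5]
eef_rot: [0.0, -0.707, 0.707, -0.0]
contact_force: [0.1, 0.1, -1.4]
opening: 0.493
grasp_force: 61.3
```

Request:
move_arm([
  {"gripper": 1,"linear": [0,0,0.0006],"roll": 0},
  {"gripper": 1,"linear": [0,0,0.0012],"roll": 0},
  {"gripper": 1,"linear": [0,0,0.0012],"roll": 0},
])

```text
time_s: 14.08
eef_pos: [624.8, 95.5, 208.4]
eef_rot: [0.0, -0.707, 0.707, -0.0]
contact_force: [-3.0, -0.0, 5.2]
opening: 0.496
grasp_force: 61.8
```

Request:
move_arm([
  {"gripper": 0,"linear": [0,0,0],"roll": 0},
  {"gripper": -1,"linear": [0,0,0],"roll": 0},
  {"gripper": -1,"linear": [0,0,0],"roll": 0},
  {"gripper": -1,"linear": [0,0,-0.005],"roll": 0},
  {"gripper": -1,"linear": [0,0,-0.02],"roll": 0},
])

```text
time_s: 14.5
eef_pos: [623.9, 95.4, 224.6]
eef_rot: [-0.002, -0.707, 0.707, 0.001]
contact_force: [-0.2, 0.2, -0.7]
opening: 0.997
grasp_force: 0.0
```

Request:
move_arm([
  {"gripper": -1,"linear": [0,0,-0.03],"roll": 0},
  {"gripper": -1,"linear": [0,0,-0.065],"roll": 0},
  {"gripper": -1,"linear": [0,0.01,-0.1],"roll": 0},
  {"gripper": -1,"linear": [0.02,0.03,-0.11],"roll": 0},
  {"gripper": -1,"linear": [0.05,0.05,-0.11],"roll": 0},
])

```text
time_s: 14.92
eef_pos: [574.8, 46.5, 341.6]
eef_rot: [-0.003, 0.708, -0.706, 0.002]
contact_force: [1.5, -1.8, 0.3]
opening: 0.999
grasp_force: 0.0
```

Request:
move_arm([
  {"gripper": -1,"linear": [0.034,0.014,0],"roll": 0},
  {"gripper": -1,"linear": [0.068,0.028,0],"roll": 0},
  {"gripper": -1,"linear": [0.102,0.042,0],"roll": 0},
  {"gripper": -1,"linear": [0.136,0.056,0],"roll": 0},
  {"gripper": -1,"linear": [0.17,0.07,0],"roll": 0},
])

```text
time_s: 15.33
eef_pos: [503.5, -125.8, 337.6]
eef_rot: [0.0, -0.707, 0.707, -0.0]
contact_force: [0.7, -0.3, 0.6]
opening: 1.0
grasp_force: 0.0
```

Request:
move_arm([
  {"gripper": -1,"linear": [0.034,0.014,0],"roll": 0},
  {"gripper": -1,"linear": [0.068,0.028,0],"roll": 0},
  {"gripper": -1,"linear": [0.102,0.042,0],"roll": 0},
  {"gripper": -1,"linear": [0.136,0.052,0],"roll": 0},
  {"gripper": -1,"linear": [0.15,0.056,0],"roll": 0},
])

```text
time_s: 15.75
eef_pos: [446.9, -277.4, 337.6]
eef_rot: [-0.0, -0.706, 0.708, -0.0]
contact_force: [0.5, 0.8, -0.1]
opening: 1.003
grasp_force: 0.0
```

```bash
python3 b2.py "m,617,19;l,624,97"; python3 g.py 444.3 -283.5 204
```

```text
top s 74 [609.7 -58.1  67.1] [19.1 18.7  7.4] [610.7 -57.7  66.2]
top m 109 [616.7  18.9  80.1] [24.6 22.3  6.3] [617.3  18.3  79.8]
top l 173 [624.5  96.6  94.4] [27.6 28.1  8.5] [624.2  96.6  94. ]
top xl none
side s 66 [609.7 -55.7  66.9] [20.7 21.8  9. ] [609.7 -56.6  66.6]
side m 94 [616.8  21.2  80.2] [21.9 28.   9. ] [617.6  18.8  79.5]
side l 168 [624.5  99.7  94.3] [28.3 30.4  8.4] [624.8  98.4  93.2]
side xl 129 [ 444.2 -280.7   95.8] [33.9 37.7 10.2] [ 444.1 -282.1   95.3]
t 15.85 pos [ 447.5 -276.5  337.2] lin m [0.007  0.0031 0.1332] roll -0.25 tilt [0. 0.] vel 0.06
```

Request:
move_arm([
  {"gripper": -1,"linear": [0.007,0.003,0.01],"roll": 0},
  {"gripper": -1,"linear": [0.007,0.003,0.03],"roll": 0},
  {"gripper": -1,"linear": [0.007,0.003,0.045],"roll": 0},
  {"gripper": -1,"linear": [0.007,0.003,0.05],"roll": 0},
  {"gripper": -1,"linear": [0.007,0.003,0.05],"roll": 0},
])

```text
time_s: 16.27
eef_pos: [445.4, -280.6, 285.1]
eef_rot: [0.001, 0.707, -0.707, -0.001]
contact_force: [-0.4, 0.5, 0.7]
opening: 0.999
grasp_force: 0.0
```

```bash
python3 g.py 444.3 -283.5 204
```

```text
t 16.2667 pos [ 445.4 -280.6  285.1] lin m [0.003  0.0008 0.0811] roll 0.04 tilt [-0.001  0.003] vel 0.05
```

Request:
move_arm([
  {"gripper": -1,"linear": [0.002,0.001,0.025],"roll": 0},
  {"gripper": -1,"linear": [0.002,0.001,0.05],"roll": 0},
  {"gripper": -1,"linear": [0.002,0.001,0.07],"roll": 0},
  {"gripper": -1,"linear": [0.002,0.001,0.079],"roll": 0},
  {"gripper": -1,"linear": [0.002,0.001,0.079],"roll": 0},
])

```text
time_s: 16.68
eef_pos: [444.2, -282.9, 206.6]
eef_rot: [0.001, 0.707, -0.707, -0.001]
contact_force: [-0.6, 0.8, 0.1]
opening: 0.995
grasp_force: 0.0
```

Request:
move_arm([
  {"gripper": 1,"linear": [0,0,0],"roll": 0},
  {"gripper": 1,"linear": [0,0,0],"roll": 0},
  {"gripper": 1,"linear": [0,0,0],"roll": 0},
  {"gripper": 1,"linear": [0,0,0],"roll": 0},
  {"gripper": 1,"linear": [0,0,0],"roll": 0},
])

```text
time_s: 17.1
eef_pos: [445.2, -283.6, 210.3]
eef_rot: [0.001, -0.707, 0.707, -0.002]
contact_force: [-0.3, 1.5, 5.8]
opening: 0.585
grasp_force: 63.8
```

Request:
move_arm([
  {"gripper": 1,"linear": [0,0,-0.01],"roll": 0},
  {"gripper": 1,"linear": [0,0,-0.03],"roll": 0},
  {"gripper": 1,"linear": [0,0,-0.06],"roll": 0},
  {"gripper": 1,"linear": [0,0,-0.09],"roll": 0},
  {"gripper": 1,"linear": [-0.015,0,-0.11],"roll": 0},
])

```text
time_s: 17.52
eef_pos: [444.3, -269.5, 321.2]
eef_rot: [0.0, -0.706, 0.708, -0.001]
contact_force: [0.5, 0.6, -1.4]
opening: 0.586
grasp_force: 63.0
```

Request:
move_arm([
  {"gripper": 1,"linear": [-0.025,0,-0.01],"roll": 0},
  {"gripper": 1,"linear": [-0.058,-0.005,-0.01],"roll": 0},
  {"gripper": 1,"linear": [-0.092,-0.01,-0.01],"roll": 0},
  {"gripper": 1,"linear": [-0.126,-0.015,-0.01],"roll": 0},
  {"gripper": 1,"linear": [-0.16,-0.02,-0.01],"roll": 0},
])

```text
time_s: 17.93
eef_pos: [464.1, -106.9, 328.3]
eef_rot: [0.0, -0.707, 0.707, 0.0]
contact_force: [0.8, 0.6, -2.3]
opening: 0.585
grasp_force: 62.9
```

Request:
move_arm([
  {"gripper": 1,"linear": [-0.034,-0.005,0],"roll": 0},
  {"gripper": 1,"linear": [-0.068,-0.01,0],"roll": 0},
  {"gripper": 1,"linear": [-0.102,-0.015,0],"roll": 0},
  {"gripper": 1,"linear": [-0.136,-0.02,0],"roll": 0},
  {"gripper": 1,"linear": [-0.17,-0.03,0],"roll": 0},
])

```text
time_s: 18.35
eef_pos: [493.9, 63.3, 328.6]
eef_rot: [0.0, -0.707, 0.707, 0.0]
contact_force: [1.4, -1.1, -2.1]
opening: 0.59
grasp_force: 62.9
```

```bash
python3 g.py 632 174.4 222
```

```text
t 18.35 pos [493.9  63.3 328.6] lin m [-0.1111 -0.1381  0.1066] roll -0.01 tilt [-0.001  0.   ] vel 0.65
```

Request:
move_arm([
  {"gripper": 1,"linear": [-0.03,-0.015,0],"roll": 0},
  {"gripper": 1,"linear": [-0.058,-0.035,0],"roll": 0},
  {"gripper": 1,"linear": [-0.085,-0.06,0],"roll": 0},
  {"gripper": 1,"linear": [-0.105,-0.09,0],"roll": 0},
  {"gripper": 1,"linear": [-0.111,-0.12,0.01],"roll": 0},
])

```text
time_s: 18.77
eef_pos: [615.7, 175.6, 320.0]
eef_rot: [-0.002, 0.708, -0.706, 0.0]
contact_force: [0.2, 0.4, -1.0]
opening: 0.587
grasp_force: 63.0
```

Request:
move_arm([
  {"gripper": 1,"linear": [0,-0.012,0.01],"roll": 0},
  {"gripper": 1,"linear": [0,-0.018,0.025],"roll": 0},
  {"gripper": 1,"linear": [0,-0.018,0.045],"roll": 0},
  {"gripper": 1,"linear": [0,-0.018,0.06],"roll": 0},
  {"gripper": 1,"linear": [0,-0.018,0.065],"roll": 0},
])

```text
time_s: 19.18
eef_pos: [631.5, 172.0, 249.0]
eef_rot: [-0.003, -0.707, 0.708, 0.002]
contact_force: [-0.1, -0.8, -3.7]
opening: 0.589
grasp_force: 63.2
```

```bash
python3 g.py 632 174.4 222;python3 - <<'E'
from h import *
im2,D2=cams.get_image('side'); save('s2',im2[150:350,210:420].repeat(3,0).repeat(3,1))
P=cloud('side',D2,D2>0); s=P[(np.hypot(P[:,0]-632,P[:,1]-200)<18)&(P[:,2]>15)]; print(s.min(0),s.max(0))
E
python3 g.py 632 174.4 222
```

```text
t 19.1833 pos [631.5 172.  249. ] lin m [-0.0025 -0.0006  0.027 ] roll -0.07 tilt [0.002 0.006] vel 0.08
[614.30739296 182.06946078  15.00660171] [649.56250176 217.9350497  486.96599116]
t 19.2333 pos [631.6 172.  249.5] lin m [-0.0024 -0.0005  0.0275] roll -0.06 tilt [0.002 0.005] vel 0.04
```

View pics/s2.png

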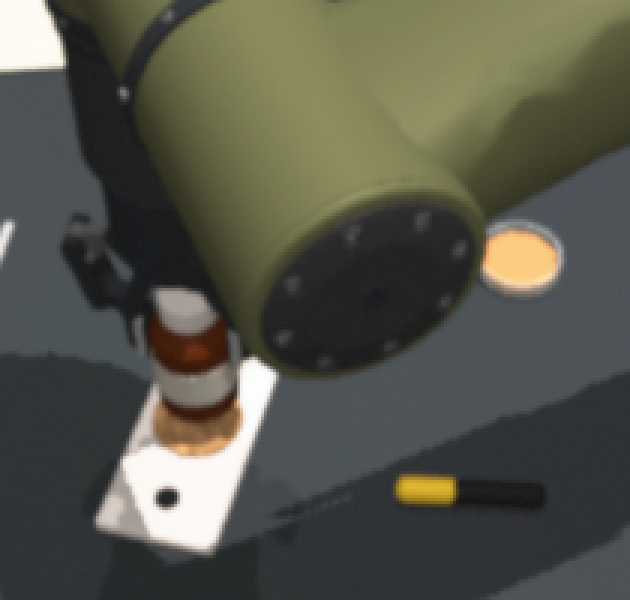

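The crop shows xl upright in the fingers at (195,360), above the far pad at (198,425). I'm lowering it in small steps.

Request:
move_arm([
  {"gripper": 1,"linear": [-0.0015,0,0.007],"roll": 0},
  {"gripper": 1,"linear": [-0.0015,0,0.014],"roll": 0},
  {"gripper": 1,"linear": [-0.0015,0,0.019],"roll": 0},
  {"gripper": 1,"linear": [-0.0015,0,0.022],"roll": 0},
  {"gripper": 1,"linear": [-0.0015,0,0.022],"roll": 0},
])

```text
time_s: 19.65
eef_pos: [632.5, 174.0, 230.5]
eef_rot: [-0.0, -0.707, 0.707, 0.0]
contact_force: [-0.1, 0.0, -2.7]
opening: 0.58
grasp_force: 63.3
```

Request:
move_arm([
  {"gripper": 1,"linear": [0,0,0.0007],"roll": 0},
  {"gripper": 1,"linear": [0,0,0.0015],"roll": 0},
  {"gripper": 1,"linear": [0,0,0.0015],"roll": 0},
])

```text
time_s: 19.9
eef_pos: [632.7, 174.1, 229.8]
eef_rot: [0.0, -0.707, 0.707, -0.0]
contact_force: [-0.2, 0.4, -3.2]
opening: 0.584
grasp_force: 63.3
```

Request:
move_arm([
  {"gripper": 1,"linear": [0,0,0.001],"roll": 0},
  {"gripper": 1,"linear": [0,0,0.002],"roll": 0},
  {"gripper": 1,"linear": [0,0,0.003],"roll": 0},
  {"gripper": 1,"linear": [0,0,0.004],"roll": 0},
  {"gripper": 1,"linear": [0,0,0.004],"roll": 0},
])

```text
time_s: 20.32
eef_pos: [632.6, 174.0, 225.2]
eef_rot: [-0.0, -0.707, 0.707, 0.0]
contact_force: [0.3, 0.5, -2.1]
opening: 0.583
grasp_force: 63.3
```

Request:
move_arm([
  {"gripper": 1,"linear": [0,0,0.0008],"roll": 0},
  {"gripper": 1,"linear": [0,0,0.0015],"roll": 0},
  {"gripper": 1,"linear": [0,0,0.0015],"roll": 0},
])

```text
time_s: 20.57
eef_pos: [632.7, 174.0, 223.9]
eef_rot: [-0.0, -0.707, 0.707, 0.0]
contact_force: [-0.7, 0.7, -2.0]
opening: 0.584
grasp_force: 63.3
```

Request:
move_arm([
  {"gripper": 1,"linear": [0,0,0.0007],"roll": 0},
  {"gripper": 1,"linear": [0,0,0.0013],"roll": 0},
  {"gripper": 1,"linear": [0,0,0.0013],"roll": 0},
])

```text
time_s: 20.82
eef_pos: [632.7, 174.1, 223.4]
eef_rot: [0.0, -0.707, 0.707, -0.0]
contact_force: [-1.5, 0.4, 1.8]
opening: 0.581
grasp_force: 63.6
```

Request:
move_arm([
  {"gripper": 0,"linear": [0,0,0],"roll": 0},
  {"gripper": -1,"linear": [0,0,0],"roll": 0},
  {"gripper": -1,"linear": [0,0,0],"roll": 0},
  {"gripper": -1,"linear": [0,0,-0.005],"roll": 0},
  {"gripper": -1,"linear": [0,0,-0.02],"roll": 0},
])

```text
time_s: 21.23
eef_pos: [632.1, 173.8, 240.6]
eef_rot: [-0.002, -0.707, 0.707, 0.001]
contact_force: [-0.8, 0.2, -0.0]
opening: 0.999
grasp_force: 0.0
```

Request:
move_arm([
  {"gripper": -1,"linear": [0,0,-0.03],"roll": 0},
  {"gripper": -1,"linear": [0,0,-0.065],"roll": 0},
  {"gripper": -1,"linear": [0,0,-0.1],"roll": 0},
  {"gripper": -1,"linear": [0,0.03,-0.12],"roll": 0},
  {"gripper": -1,"linear": [-0.02,0.06,-0.12],"roll": 0},
])

```text
time_s: 21.65
eef_pos: [573.5, 192.0, 369.2]
eef_rot: [0.004, -0.706, 0.709, -0.002]
contact_force: [0.6, 1.7, 1.5]
opening: 1.0
grasp_force: 0.0
```

Request:
move_arm([
  {"gripper": -1,"linear": [-0.03,0.03,0],"roll": 0},
  {"gripper": -1,"linear": [-0.06,0.05,0],"roll": 0},
  {"gripper": -1,"linear": [-0.09,0.07,0],"roll": 0},
  {"gripper": -1,"linear": [-0.1,0.08,0],"roll": 0},
  {"gripper": -1,"linear": [-0.1,0.08,0],"roll": 0},
])

```text
time_s: 22.07
eef_pos: [490.9, 296.3, 363.6]
eef_rot: [-0.001, 0.708, -0.706, -0.0]
contact_force: [0.7, 0.2, 0.6]
opening: 1.002
grasp_force: 0.0
```

```bash
python3 b2.py "m,617,19;l,624,97;xl,632,174"; python3 -c "
from h import *
im,D=cams.get_image('top'); save('t3',im)"
```

```text
top s 76 [609.7 -57.9  67.1] [18.7 18.6  8.1] [610.4 -57.7  66.1]
top m 110 [616.7  18.9  80.2] [24.6 22.3  8.7] [617.1  18.4  80.1]
top l 174 [624.4  96.6  94.3] [28.  27.9  9.1] [624.2  96.6  93.8]
top xl 256 [632.3 172.6 108.3] [34.9 33.8  9.1] [632.7 172.6 107.9]
side s none
side m 98 [616.5  21.8  80.4] [22.1 23.7  9.4] [616.7  20.7  79.9]
side l 159 [624.5  99.4  94.6] [28.8 30.4  9.5] [624.8  98.   93.7]
side xl 270 [632.3 175.6 108.5] [34.4 35.9  9.2] [632.5 174.4 107.6]
```

View pics/t3.png

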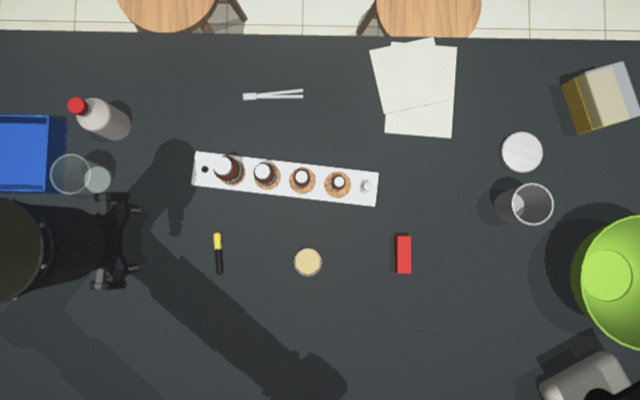

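The top view shows all four bottles upright and centred on their pads. From the peg at (365,186) outward they are s (338,182), m (302,177), l (264,171) and xl (224,163). The arm is clear, so I'm handing in.

```bash
python3 -c "
from station import close_job
print(close_job())"
```

```text
the job is handed in; nothing more can be done
None
```

The four bottles stand upright on their cork pads, smallest next to the peg and largest farthest from it, each within about 2 mm of its pad's middle; the job was handed in after about 22 s on the robot's clock.

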